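# Bring the spare rail out through the gap in the synth case

### The arm

A 6-joint arm with a two-finger parallel gripper is mounted at the origin on the work surface. World frame = base frame: x ahead of the robot, y to its left, z up, the work surface at z = 0. Lengths are in m, angles in rad, forces in N, time in s.
With the tool pointing down it reaches from about 0.35 to 0.725 m from the base axis. Payload 4.3 kg.
Tool frame: the origin (TCP) lies midway between the tips of the shut fingers; the grasp point (between the pads) lies 19 mm behind it (arm.grip_point_offset is the distance from the TCP to the grasp point, in m); y points along the fingers, z is the direction in which the jaws open and shut, and the axes are right-handed (so a half turn about y gives the same grasp; the last joint's range is limited). The gripper opens to 85 mm and grips with 20 to 120 N. Pads are 22 mm wide; open, the fingers measure 114 mm over their backs; the gripper's body (76 mm by 85 mm) begins 54 mm behind the grasp point. The pads swing forward as they close: fully open they stand 13 mm farther back than shut.
Start: joints at [1.151, 0.377, 0.081, 1.274, 0, 1.46], TCP at [0.175, 0.548, 0.231] pointing down, gripper open.
Joint ranges: [-2.72, 2.72], [-0.84, 1.66], [-1.02, 1.22], [-1.77, 2.12], [-1.37, 1.28], [-3.14, 3.14]. Speed limits (rad/s): [2.57, 2.57, 3.14, 3.14, 3.14, 3.14].

### API

Orientations are given as a unit quaternion [w, x, y, z].
In Python, from workcell import arm, grab_frame, workorder gives the robot as it stands. The module is installed in compiled form; this text tells all that it offers.
- The arm moves only by the tool carry_out, never from a script. Its argument "rows" is a list of rows, each a list of 3 entries, a list of its own where there are three numbers: the finger opening in cm, from 0 to 8.54, then the shift along the tool's x, y, z in cm, then the turn, a rotation vector about the tool's x, y, z in degrees. A call has 1 to 12 rows; each row is the pose to reach, as a shift and turn from the pose commanded when the call began, along the tool's axes at that moment; what a row does not reach only later rows make up. A row lasts 1/12 s, in which the tool goes at most 41.7 mm and 7.16 degrees, less where a joint would pass 70% of its speed; a pose out of reach is approached as far as the arm can. A call with a gripper value outside its range is refused whole. The fingers move at their own pace and stop on an object; the grip force is fixed at half the most. Time passes only in rows, so rows that repeat a pose let the fingers close. It gives the time, the measured TCP pose, the force and the opening at its end, in the units of the state.
- arm.get_obs(): the state, without advancing time (a new reading comes with each control period).
- grab_frame(name): name is "side" or "top" or "wrist"; returns a dict with "image" (400x640x3 uint8, red, green, blue), "fx", "fy", "cx", "cy" (pixels), "world_to_cam" (4x4, takes a point from world to camera coordinates). Camera axes: x right, y up, looking along -z (the intrinsics and any distortion apply to the point x, -y, -z); pixel columns grow to the right and rows downward; lengths in m; the calibration is good to about 2 mm. A picture is of the moment at which its call begins. There is no depth.
- workorder.close_job(): hands the job in, once; it reports no verdict.
The state is a dict: "time_s": time; "joint_pos": joint angles; "joint_vel": joint speeds; "joint_torque": joint torques, N m; "ee_pos": TCP position; "ee_rot": TCP orientation; "force": force on the tool from outside, world axes, zero at the start; "ft_torque": the same for the moment, N m; "grip_width": finger opening in m.
Only numpy, scipy, OpenCV 4.12 (cv2) and the standard library are available. Lean on these libraries where they do the work, as an engineer would, in place of code of your own. Each camera call takes 0.05 s, during which the arm holds its last target.

### The job

A spare mounting rail is lying inside the synthesizer case, under the modules, and it is longer than the gap left between them. Take hold of it through the gap, slide one end back under the modules, tilt it and gently bring it out through the gap without wrenching it against the case. Finish still holding the rail in the gripper, still and level, at least 5 cm clear above the top of the case; leave the bottle, the grey pedal and the headphones where they are.

Things in the scene. Friction and masses are not known exactly. Their poses are not given: they have to be found in the camera images.
- case: Fixed synthesizer case with wooden walls 8 mm thick, 406 mm long (its x), 196 mm wide (its y), 97 mm high; inner floor at height 8 mm. Origin: centre of its underside, on the table; x runs along its length, away from the robot (yaw within 0.3 rad), z up. Module panels roof both ends of it, leaving one gap in the middle; the space below them is empty to the end walls (inner faces at x = +-195 mm).
- gap (a point): Centre of the gap between the panels, 97 mm above the table, level with the panel tops; axes as the case's. The gap is open for 140 mm (x) by 160 mm (y). The panels are 8 mm thick (underside at height 89 mm, top at 97 mm). Knobs on them stand up to height 109 mm, only where |x| is over 113 mm.
- board (a point): Centre of the top face of the green bus board on the case's floor under the gap, 110 x 110 mm, 25 mm thick, its top 33 mm above the table; the rail lies on it.
- rail: Loose aluminium rail, a straight bar 240 mm long (its x), 14 mm wide (its y), 24 mm tall (its z), about 0.18 kg. Origin: centre of its underside. At the start it lies flat on the bus board, along the case within 0.12 rad, its middle within 20 mm of the gap's centre, so that both its ends are hidden under the module panels.
- rail_end_a (a point): Centre of the rail's end face at its +x end (120 mm from the middle, 12 mm above the underside).
- rail_end_b (a point): Centre of the rail's end face at its -x end (120 mm from the middle, 12 mm above the underside).
- bottle: Bystander: loose amber glass bottle, 62 mm across, 190 mm high, standing to the left of the case. Origin: centre of its underside.
- pedal: Bystander: loose grey effects pedal, 115 x 65 x 35 mm with knobs 12 mm high, to the right of the case. Origin: centre of its underside.
- headphones: Bystander: loose black headphones lying to the right of the case, about 220 x 155 mm, 70 mm high. Origin: on the table, between the ear cups.
Not all that is in view belongs to the job. There is more than one size of the rail; the job needs the larger.

How it is judged:
By the outcome, as a careful person would: the job done as asked, in the order asked, and still so for the second after the job is handed in, while the arm keeps its last pose, push and grip.
It also fails if it takes over 38 s, if anything falls off the work surface, if the arm or the gripper's body presses on something with over 40 N, if the wrist force passes 120 N, or if a joint passes its speed limit or range.

## Working session

There is one attempt and no reset: what is moved stays moved. The work goes in short steps, Python scripts to look and compute and a tool call to move; the robot and the scene stay as the last step left them, time stands still between calls to the robot, and variables do not carry over. Pictures are saved under pics/ and viewed, and the job is handed in when it is done.

Besides the shell and the picture viewer there is one more tool, called after "Emit:" as name(argument=value, ...) on one line, values as JSON. carry_out: Moves the arm, as the interface text tells. Its arguments: {"type":"object","properties":{"rows":{"type":"array","items":{"type":"array"}}},"required":["rows"]}

```bash
mkdir -p pics
python3 - <<'E'
from workcell import arm, grab_frame
import cv2,numpy as np
o=arm.get_obs()
for k,v in o.items(): print(k,np.round(v,4))
print(arm.grip_point_offset)
for n in ("side","top","wrist"):
    f=grab_frame(n); cv2.imwrite(f"pics/{n}0.png",f["image"][:,:,::-1])
    print(n,f["fx"],f["fy"],f["cx"],f["cy"],[k for k in f]); print(np.round(f["world_to_cam"],4).tolist())
E
```

```text
time_s 0.0
joint_pos [ 1.1507  0.378   0.0797  1.2744 -0.      1.4605]
joint_vel [ 0.0007  0.0003 -0.0007  0.0002 -0.001  -0.0004]
joint_torque [ 1.20000e-03 -4.63605e+01  2.69875e+01  2.09000e-02  1.00000e-04
  0.00000e+00]
ee_pos [0.175  0.547  0.2304]
ee_rot [-0.698   0.6993 -0.1093  0.1089]
force [ 0.1569 -0.5318 -0.0249]
ft_torque [ 0.048   0.0167 -0.0445]
grip_width 0.0855
0.0187
side 402.19981358032067 402.19981358032067 315.87364572163284 201.056708785581 ['image', 'fx', 'fy', 'cx', 'cy', 'world_to_cam']
[[0.7573, -0.6528, 0.0146, -0.4282], [0.4739, 0.5649, 0.6754, -0.2907], [-0.4492, -0.5046, 0.7373, -0.8711], [0.0, 0.0, 0.0, 1.0]]
top 394.66305717031844 394.66305717031844 322.8353916813928 197.9058049754921 ['image', 'fx', 'fy', 'cx', 'cy', 'world_to_cam']
[[-0.0171, -0.9998, -0.0036, -0.0101], [0.9931, -0.0174, 0.1156, -0.5386], [-0.1156, -0.0016, 0.9933, -1.0753], [0.0, 0.0, 0.0, 1.0]]
wrist 281.0230840598178 281.0230840598178 320.5746213385354 201.43462520814796 ['image', 'fx', 'fy', 'cx', 'cy', 'world_to_cam']
[[0.3053, 0.9522, -0.0023, -0.5739], [-0.9066, 0.29, -0.3065, 0.0399], [-0.2912, 0.0956, 0.9519, -0.3805], [0.0, 0.0, 0.0, 1.0]]
```

View pics/side0.png

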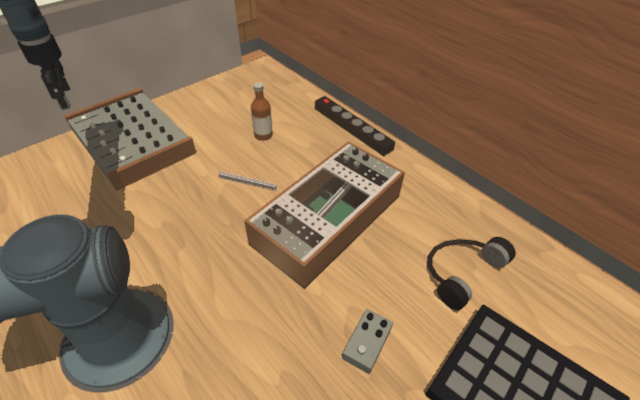

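View pics/top0.png

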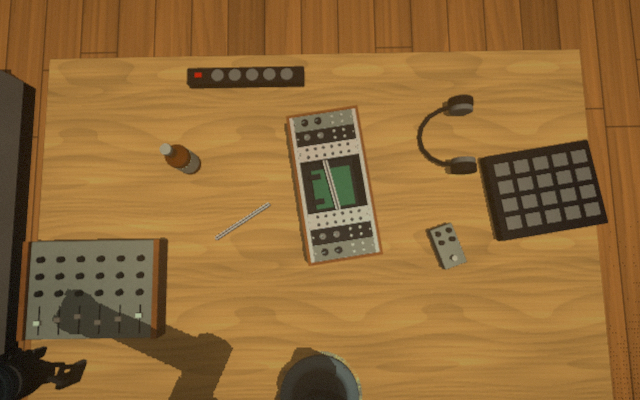

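View pics/wrist0.png

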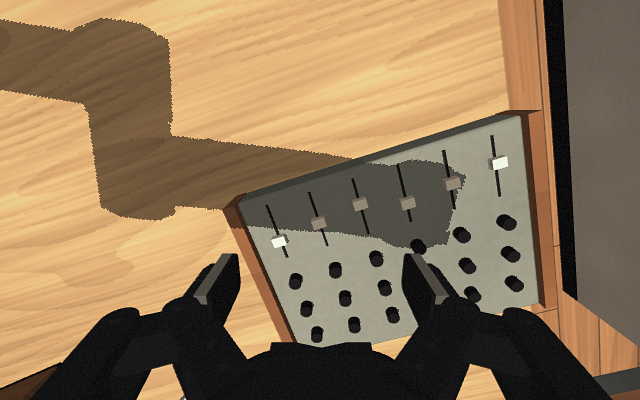

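The top view shows the case at about (335,185), the rail in the gap from (323,158) to (339,210), and a thin decoy rail on the table at (243,222). The bottle is at (180,158). Next I'll zoom in and measure.

Run:
```python
import cv2
a=cv2.imread("pics/top0.png")[95:275,270:400]
cv2.imwrite("pics/topz.png",cv2.resize(a,None,fx=3.3,fy=3.3,interpolation=cv2.INTER_CUBIC))
a=cv2.imread("pics/side0.png")[135:290,235:415]
cv2.imwrite("pics/sidez.png",cv2.resize(a,None,fx=3.8,fy=3.8,interpolation=cv2.INTER_CUBIC))
```

```text
(no output)
```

View pics/topz.png

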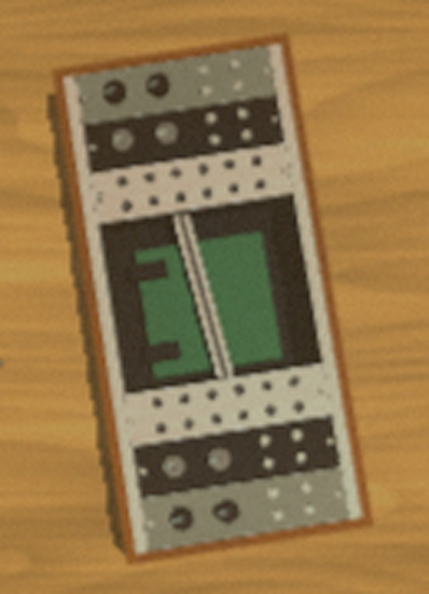

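View pics/sidez.png

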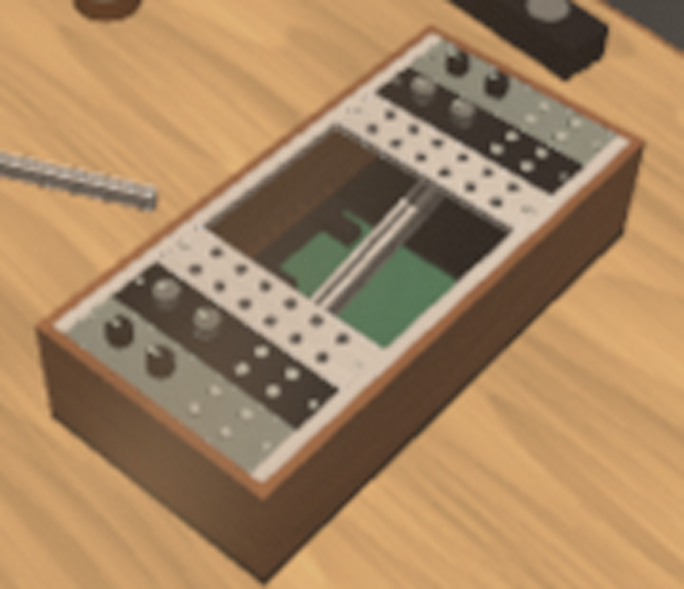

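```bash
cat > h.py <<'E'
import numpy as np
from scipy.spatial.transform import Rotation as R
def ray(f,u,v):
    T=np.array(f["world_to_cam"]); c=-T[:3,:3].T@T[:3,3]
    d=T[:3,:3].T@np.array([(u-f["cx"])/f["fx"],-(v-f["cy"])/f["fy"],-1]); return c,d
def plane(f,u,v,z):
    c,d=ray(f,u,v); return c+d*(z-c[2])/d[2]
def proj(f,p):
    T=np.array(f["world_to_cam"]); q=T[:3,:3]@p+T[:3,3]
    return f["cx"]+f["fx"]*q[0]/-q[2], f["cy"]-f["fy"]*q[1]/-q[2]
E
python3 - <<'E'
from h import *; from workcell import grab_frame, arm
def run(n,gap,case,rail,s,off):
    f=grab_frame(n)
    P=lambda l,z:np.array([plane(f,(x+.5)/s-.5+off[0],(y+.5)/s-.5+off[1],z) for x,y in l])
    for nm,l in(("gap",gap),("case",case)):
        p=P(l,.097); print(n,nm,p.mean(0).round(4))
        ax=(p[0]+p[1]-p[2]-p[3]); print(" yaw",np.arctan2(ax[1],ax[0]).round(4),[np.linalg.norm(p[i]-p[i-1]).round(4) for i in range(4)])
    r=P(rail,.057); d=r[0]-r[1]; print(" rail",r.round(4).tolist(),np.arctan2(d[1],d[0]).round(4))
run("top",[(100,224),(293,196),(322,362),(128,393)],[(53,72),(287,37),(370,522),(132,562)],[(182,214),(223,377)],3.3,(270,95))
run("side",[(337,126),(512,230),(387,349),(205,226)],[(432,27),(643,144),(263,497),(38,327)],[(417,192),(322,297)],3.8,(235,135))
E
```

```text
top gap [ 0.5687 -0.0484  0.097 ]
 yaw 0.1467 [np.float64(0.1387), np.float64(0.1577), np.float64(0.1367), np.float64(0.1565)]
top case [ 0.5689 -0.0476  0.097 ]
 yaw 0.1429 [np.float64(0.4015), np.float64(0.1941), np.float64(0.3991), np.float64(0.1894)]
 rail [[0.6423, -0.0267, 0.057], [0.5045, -0.0582, 0.057]] 0.2245
side gap [ 0.5666 -0.0488  0.097 ]
 yaw 0.142 [np.float64(0.1348), np.float64(0.1545), np.float64(0.1362), np.float64(0.1586)]
side case [ 0.5661 -0.0489  0.097 ]
 yaw 0.1373 [np.float64(0.4031), np.float64(0.1926), np.float64(0.4004), np.float64(0.192)]
 rail [[0.65, -0.0211, 0.057], [0.5309, -0.0527, 0.057]] 0.2588
```

```bash
cat >> h.py <<'E'
def q2R(q): return R.from_quat(np.array(q)[[1,2,3,0]])
def Rt(yaw,tilt=0,flip=1):
    # tool: y down, z across rail (rail y*flip), tilt raises rail +x end
    z=flip*np.array([-np.sin(yaw),np.cos(yaw),0]); y=np.array([0,0,-1.]); x=np.cross(y,z)
    b=R.from_matrix(np.c_[x,y,z])
    return R.from_rotvec(-tilt*np.array([-np.sin(yaw),np.cos(yaw),0]))*b
def go(o,p,Rn):
    Rc=q2R(o["ee_rot"]); return (Rc.inv().apply(np.array(p)-o["ee_pos"])*100).round(2),(Rc.inv()*Rn).as_rotvec(degrees=True).round(1)
E
python3 - <<'E'
from h import *; from workcell import arm
o=arm.get_obs(); print(q2R(o["ee_rot"]).as_matrix().round(3))
for fl in(1,-1): print(fl,go(o,[.613,-.0334,.23],Rt(.2245,0,fl)))
E
```

```text
[[ 0.952 -0.     0.305]
 [-0.305 -0.001  0.952]
 [-0.    -1.    -0.001]]
1 (array([ 59.4 ,   0.12, -41.97]), array([  0.1, -30.6,  -0. ]))
-1 (array([ 59.4 ,   0.12, -41.97]), array([0.000e+00, 1.494e+02, 1.000e-01]))
```

Emit:
carry_out(rows=[[8.5,[59.4,0,-42],[0,-30.6,0]],[8.5,[59.4,0,-42],[0,-30.6,0]],[8.5,[59.4,0,-42],[0,-30.6,0]],[8.5,[59.4,0,-42],[0,-30.6,0]],[8.5,[59.4,0,-42],[0,-30.6,0]],[8.5,[59.4,0,-42],[0,-30.6,0]],[8.5,[59.4,0,-42],[0,-30.6,0]],[8.5,[59.4,0,-42],[0,-30.6,0]],[8.5,[59.4,0,-42],[0,-30.6,0]],[8.5,[59.4,0,-42],[0,-30.6,0]],[8.5,[59.4,0,-42],[0,-30.6,0]],[8.5,[59.4,0,-42],[0,-30.6,0]]])

```text
time_s: 1.25
ee_pos: [0.4697, 0.1563, 0.2315]
ee_rot: [0.703, -0.703, -0.079, 0.079]
force: [-0.0, 1.0, -0.7]
grip_width: 0.085
```

Run:
```python
from h import *; from workcell import arm
o=arm.get_obs(); print(o["time_s"],o["ee_pos"],o["joint_pos"]); print(go(o,[.613,-.0334,.20],Rt(.2245)))
```

```text
1.25 [0.46971371 0.15627318 0.23147197] [ 1.92810224e-01  2.14466668e-01 -1.42535903e-01  1.21339585e+00
  2.31326095e-04 -3.12756791e-02]
(array([  9.75,   3.15, -21.68]), array([-0., -0.,  0.]))
```

Emit:
carry_out(rows=[[8.5,[9.5,3,-21.5],[0,0,0]],[8.5,[9.5,3,-21.5],[0,0,0]],[8.5,[9.5,3,-21.5],[0,0,0]],[8.5,[9.5,3,-21.5],[0,0,0]],[8.5,[9.5,3,-21.5],[0,0,0]],[8.5,[9.5,3,-21.5],[0,0,0]],[6,[9.5,3,-21.5],[0,0,0]],[6,[9.5,3,-21.5],[0,0,0]]])

```text
time_s: 1.92
ee_pos: [0.6096, -0.0317, 0.2003]
ee_rot: [0.703, -0.702, -0.078, 0.079]
force: [-0.4, 0.2, 0.4]
grip_width: 0.0632
```

Run:
```python
from h import *; from workcell import arm,grab_frame
import cv2
f=grab_frame("wrist"); cv2.imwrite("pics/w1.png",f["image"][:,:,::-1])
o=arm.get_obs(); print(o["time_s"],o["ee_pos"],o["joint_vel"].round(3)); print(go(o,[.613,-.0334,.20],Rt(.2245)))
import pickle; pickle.dump(f,open("w1.pkl","wb"))
```

```text
1.9667 [ 0.60899752 -0.03044126  0.20080652] [ 0.029 -0.028 -0.018  0.002  0.001  0.   ]
(array([ 0.32,  0.08, -0.38]), array([-0.1, -0.1, -0.1]))
```

View pics/w1.png

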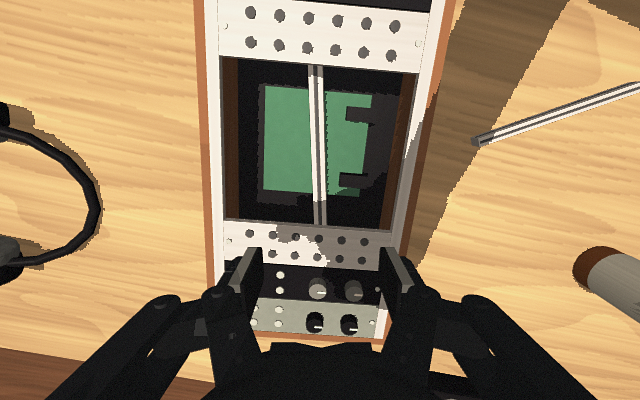

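Run:
```python
from h import *; import pickle,cv2
f=pickle.load(open("w1.pkl","rb"))
a=f["image"][40:250,200:440,::-1]; cv2.imwrite("pics/w1z.png",cv2.resize(a,None,fx=2.8,fy=2.8,interpolation=cv2.INTER_CUBIC))
```

```text
(no output)
```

View pics/w1z.png

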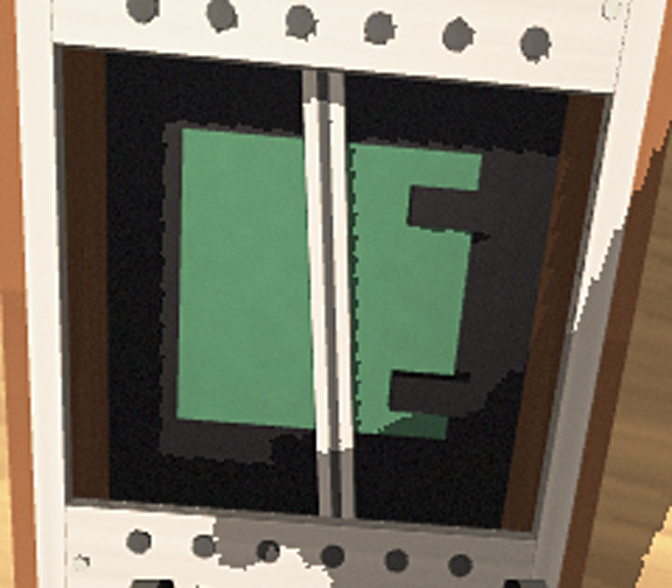

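Run:
```python
from h import *; import pickle
from workcell import arm
f=pickle.load(open("w1.pkl","rb"))
P=lambda l,z:np.array([plane(f,(x+.5)/2.8-.5+200,(y+.5)/2.8-.5+40,z) for x,y in l])
g=P([(72,505),(533,535),(612,93),(55,44)],.097); print(g.round(4),g.mean(0).round(4)); a=g[0]+g[1]-g[2]-g[3]; print(np.arctan2(a[1],a[0]))
r=P([(337,517),(324,72)],.057); print(r.round(4),np.arctan2(*(r[0]-r[1])[[1,0]]))
```

```text
[[ 0.6479 -0.1147  0.097 ]
 [ 0.6244  0.0394  0.097 ]
 [ 0.4876  0.0211  0.097 ]
 [ 0.5099 -0.1359  0.097 ]] [ 0.5674 -0.0475  0.097 ]
0.14234774198364752
[[ 0.6487 -0.0235  0.057 ]
 [ 0.4949 -0.0624  0.057 ]] 0.24766465451839076
```

Run:
```python
from h import *; from workcell import arm
o=arm.get_obs(); print(go(o,[.613,-.033,.037],Rt(.237)))
```

```text
(array([ 0.35, 16.38, -0.35]), array([-0.1, -0.8, -0.1]))
```

Emit:
carry_out(rows=[[5,[0.3,4,-0.3],[0,-0.8,0]],[5,[0.3,8,-0.3],[0,-0.8,0]],[5,[0.3,11,-0.3],[0,-0.8,0]],[5,[0.3,13,-0.3],[0,-0.8,0]],[5,[0.3,14.5,-0.3],[0,-0.8,0]],[5,[0.3,15,-0.3],[0,-0.8,0]],[5,[0.3,15,-0.3],[0,-0.8,0]],[5,[0.3,15,-0.3],[0,-0.8,0]]])

```text
time_s: 2.63
ee_pos: [0.6131, -0.0317, 0.0524]
ee_rot: [-0.702, 0.702, 0.085, -0.084]
force: [-0.4, -0.2, 0.6]
grip_width: 0.0501
```

Run:
```python
from h import *; from workcell import arm,grab_frame
import cv2
f=grab_frame("wrist"); cv2.imwrite("pics/w2.png",f["image"][:,:,::-1])
o=arm.get_obs(); print(o["time_s"],o["ee_pos"],o["force"].round(2),o["joint_vel"].round(3)); print(go(o,[.613,-.033,.037],Rt(.237)))
```

```text
2.6833 [ 0.61379846 -0.03200789  0.0529895 ] [1.16 0.48 0.32] [-0.007 -0.004  0.016 -0.003 -0.001 -0.001]
(array([-0.1 ,  1.6 , -0.08]), array([0. , 0.1, 0.1]))
```

View pics/w2.png

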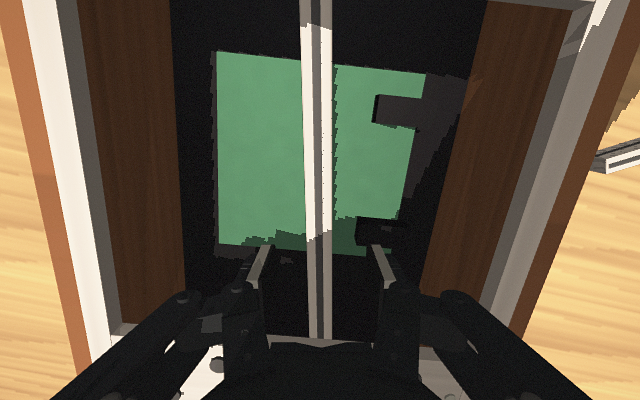

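The fingers straddle the rail, which sits at column 318 between pads at about 262 and 380. I'll lower the last 1.6 cm and close.

Emit:
carry_out(rows=[[5,[-0.1,0.8,0],[0,0,0]],[5,[-0.1,1.5,0],[0,0,0]],[4,[-0.1,1.6,0],[0,0,0]],[2,[-0.1,1.6,0],[0,0,0]],[0.5,[-0.1,1.6,0],[0,0,0]],[0.5,[-0.1,1.6,0],[0,0,0]],[0.5,[-0.1,1.6,0],[0,0,0]],[0.5,[-0.1,1.6,0],[0,0,0]],[0.5,[-0.1,1.6,0],[0,0,0]],[0.5,[-0.1,1.6,0],[0,0,0]],[0.5,[-0.1,1.6,0],[0,0,0]]])

```text
time_s: 3.6
ee_pos: [0.6122, -0.0328, 0.0355]
ee_rot: [-0.702, 0.702, 0.084, -0.084]
force: [0.5, -0.7, -0.4]
grip_width: 0.0129
```

Run:
```python
from h import *; from workcell import arm
o=arm.get_obs(); print(o["time_s"],o["ee_pos"],o["force"].round(2),o["ft_torque"].round(2),o["grip_width"]); print(go(o,[.613,-.033,.037],Rt(.237)))
```

```text
3.6 [ 0.61220371 -0.03283645  0.03545034] [ 0.47 -0.66 -0.36] [-0.08 -0.08  0.01] 0.012921061339479184
(array([ 0.07, -0.15, -0.03]), array([0. , 0.1, 0. ]))
```

```bash
cat >> h.py <<'E'
G=np.array([.5675,-.048]); YC=.143
def cw(X,Y,z): c,s=np.cos(YC),np.sin(YC); return np.array([G[0]+c*X-s*Y,G[1]+s*X+c*Y,z])
def wc(p): c,s=np.cos(YC),np.sin(YC); d=np.array(p[:2])-G; return np.array([c*d[0]+s*d[1],-s*d[0]+c*d[1],p[2]])
E
python3 - <<'E'
from h import *; from workcell import arm
o=arm.get_obs(); print(wc(o["ee_pos"])); print(go(o,cw(.001,.002,.046),Rt(.143)))
E
```

```text
[0.04640842 0.00863791 0.03545034]
(array([-4.58, -1.06, -0.23]), array([0. , 5.5, 0. ]))
```

Emit:
carry_out(rows=[[0.5,[0,-0.5,0],[0,0,0]],[0.5,[0,-1,0],[0,0,0]],[0.5,[-0.5,-1.1,0],[0,0.6,0]],[0.5,[-1,-1.1,0],[0,1.2,0]],[0.5,[-1.6,-1.1,-0.1],[0,2,0]],[0.5,[-2.2,-1.1,-0.1],[0,2.7,0]],[0.5,[-2.8,-1.1,-0.1],[0,3.4,0]],[0.5,[-3.4,-1.1,-0.2],[0,4.2,0]],[0.5,[-4,-1.1,-0.2],[0,5,0]],[0.5,[-4.6,-1.1,-0.2],[0,5.5,0]],[0.5,[-4.6,-1.1,-0.2],[0,5.5,0]],[0.5,[-4.6,-1.1,-0.2],[0,5.5,0]]])

```text
time_s: 4.6
ee_pos: [0.5674, -0.0457, 0.0463]
ee_rot: [0.705, -0.705, -0.05, 0.05]
force: [-0.2, -0.6, -1.3]
grip_width: 0.0126
```

```bash
cat > look.py <<'E'
import sys,cv2,pickle
from h import *; from workcell import arm,grab_frame
t=sys.argv[1]
ims=[]
for n in sys.argv[2:]:
    f=grab_frame(n); pickle.dump(f,open(f"{n}.pkl","wb")); im=f["image"][:,:,::-1]
    if n=="top": im=cv2.resize(im[95:275,240:440],None,fx=3,fy=3,interpolation=2)
    if n=="side": im=cv2.resize(im[85:285,225:425],None,fx=2.9,fy=2.9,interpolation=2)
    cv2.imwrite(f"pics/{n}{t}.png",im)
o=arm.get_obs(); print(o["time_s"],o["ee_pos"].round(4),"case",wc(o["ee_pos"]).round(4),"F",o["force"].round(2),o["ft_torque"].round(2),o["grip_width"].round(4))
E
python3 look.py 2 top side wrist
```

```text
Traceback (most recent call last):
  File "look.py", line 10, in <module>
    o=arm.get_obs(); print(o["time_s"],o["ee_pos"].round(4),"case",wc(o["ee_pos"]).round(4),"F",o["force"].round(2),o["ft_torque"].round(2),o["grip_width"].round(4))
                                                                                                                                            ^^^^^^^^^^^^^^^^^^^^^
AttributeError: 'float' object has no attribute 'round'
```

View pics/side2.png

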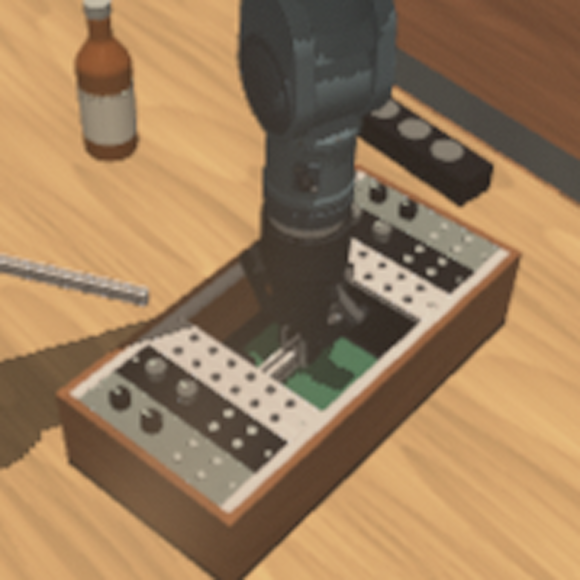

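View pics/top2.png

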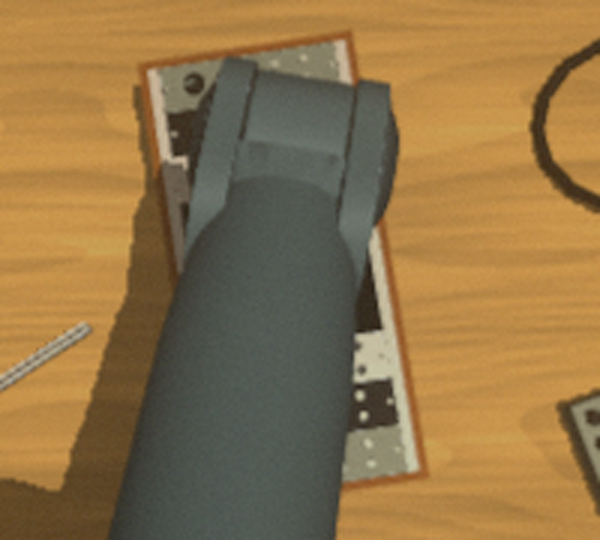

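View pics/wrist2.png

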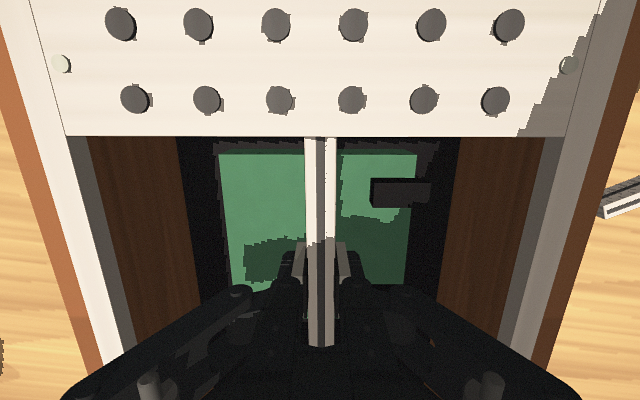

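```bash
sed -i 's/o\["grip_width"\].round(4)/o["grip_width"]/' look.py
python3 - <<'E'
from h import *; import pickle,cv2
f=pickle.load(open("side.pkl","rb"))
for e in (.04,.05,.06,.07,.08,.09): print(e,np.round(proj(f,cw(e,.002,.068)),1), np.round(proj(f,cw(e,.002,.044)),1))
a=f["image"][160:240,290:390,::-1]; cv2.imwrite("pics/s2z.png",cv2.resize(a,None,fx=7,fy=7,interpolation=2))
E
```

```text
0.04 [337.8 193.6] [337.4 199.7]
0.05 [340.2 191.5] [339.7 197.6]
0.06 [342.5 189.5] [342.  195.7]
0.07 [344.8 187.6] [344.2 193.7]
0.08 [347.1 185.6] [346.5 191.7]
0.09 [349.3 183.7] [348.7 189.8]
```

View pics/s2z.png

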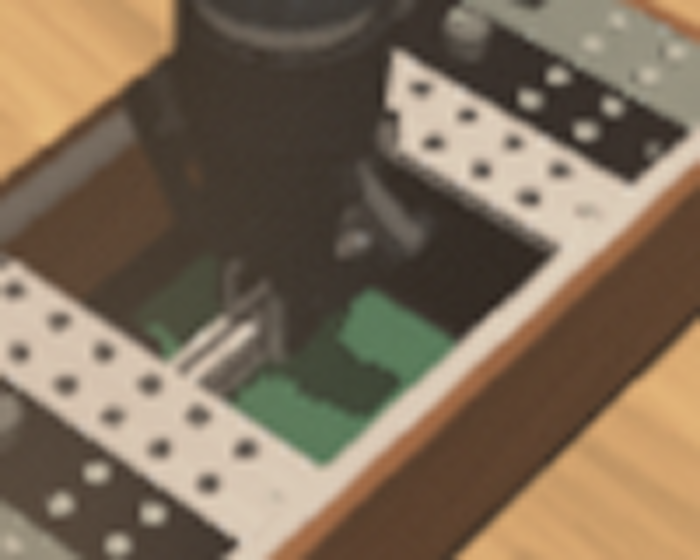

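Run:
```python
from h import *; import pickle,cv2
f=pickle.load(open("side.pkl","rb"))
print(wc(plane(f,(437+.5)/3.8-.5+235,(183+.5)/3.8-.5+135,.057)), wc(plane(f,(425+.5)/3.8-.5+235,(196+.5)/3.8-.5+135,.057)))
a=cv2.imread("pics/side0.png")[165:215,310:375]
b=f["image"][165:215,310:375,::-1]
g=lambda a:cv2.resize((255*(a/255.)**.5).astype(np.uint8),None,fx=10,fy=10,interpolation=0)[:, :400] if 0 else cv2.resize((255*(a/255.)**.5).astype(np.uint8),None,fx=11,fy=11,interpolation=2)
cv2.imwrite("pics/s2g.png",np.vstack([g(a)])); cv2.imwrite("pics/s2h.png",g(b))
```

```text
[0.10254874 0.00967875 0.057     ] [0.08616819 0.00797488 0.057     ]
```

View pics/s2g.png

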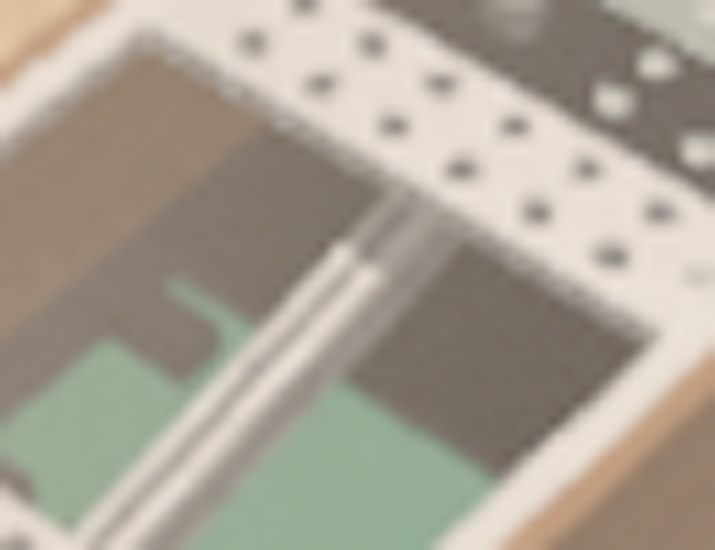

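View pics/s2h.png

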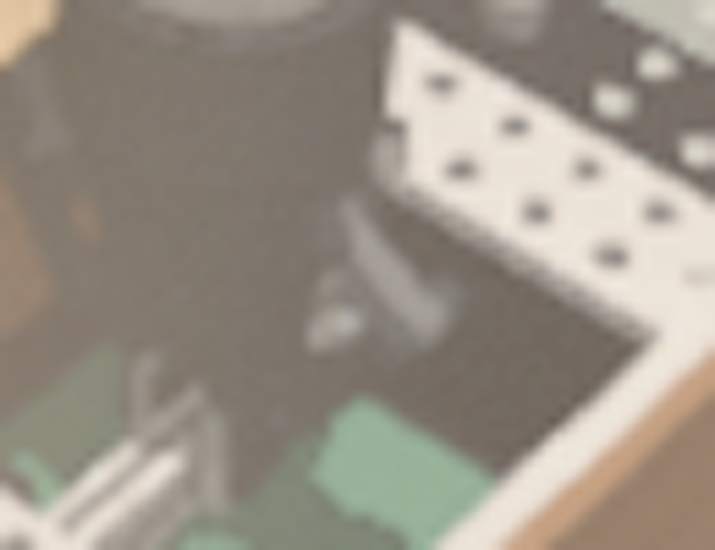

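I can't see the rail's far end past the gripper, so its position along the rail is unknown to about ±2 cm. There's plenty of time left, so I'll set it back on the board, open and rise to look.

Emit:
carry_out(rows=[[0.5,[0,0.5,0],[0,0,0]],[0.5,[0,0.9,0],[0,0,0]],[0.5,[0,1.0,0],[0,0,0]],[3.5,[0,1.0,0],[0,0,0]],[4,[0,1.0,0],[0,0,0]],[4,[0,1.0,0],[0,0,0]],[4,[0,-1,0],[0,0,0]],[4,[0,-4,0],[0,0,0]],[4,[0,-8,0],[0,0,0]],[4,[0,-12,0],[0,0,0]],[4,[0,-12,0],[0,0,0]]])

```text
time_s: 5.67
ee_pos: [0.5728, -0.0465, 0.1752]
ee_rot: [-0.704, 0.707, 0.055, -0.045]
force: [1.1, -0.2, 1.1]
grip_width: 0.0398
```

```bash
python3 look.py 3 side wrist
python3 - <<'E'
import pickle,cv2,numpy as np
f=pickle.load(open("side.pkl","rb"));b=f["image"][165:225,300:375,::-1]
cv2.imwrite("pics/s3h.png",cv2.resize((255*(b/255.)**.5).astype(np.uint8),None,fx=9,fy=9,interpolation=2))
E
```

```text
5.7667 [ 0.5699 -0.046   0.169 ] case [0.0026 0.0016 0.169 ] F [ 0.44  0.71 -0.15] [0.01 0.02 0.01] 0.039746007332208545
```

View pics/s3h.png

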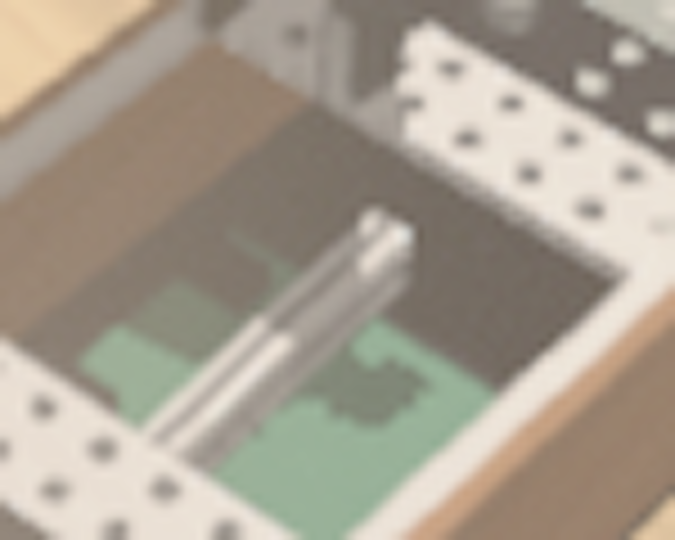

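View pics/wrist3.png

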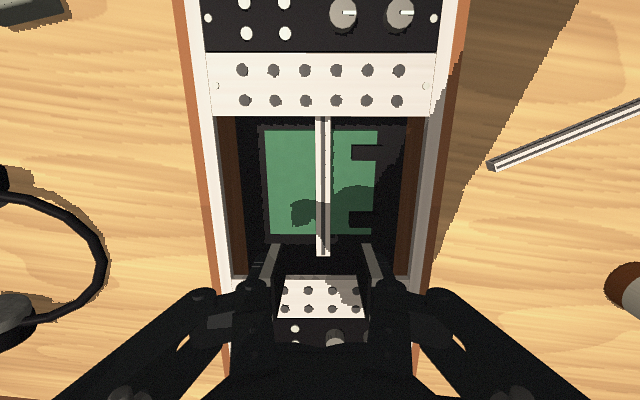

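Both views now show the rail's +x end clearly: at about (343,190) in the side view and (323,256) in the wrist view.

Run:
```python
from h import *; import pickle
from workcell import arm
f=pickle.load(open("side.pkl","rb")); print(wc(plane(f,(395+.5)/9-.5+300,(222+.5)/9-.5+165,.057)))
f=pickle.load(open("wrist.pkl","rb")); print(wc(plane(f,323,256,.057)),wc(plane(f,323,118,.057)),wc(plane(f,(232),275,.097)),wc(plane(f,207,112,.097)),wc(plane(f,432,118,.097)))
```

```text
[0.07151404 0.00700631 0.057     ]
[0.06947089 0.00292024 0.057     ] [-0.06678707  0.00271527  0.057     ] [ 0.06609136 -0.07840078  0.097     ] [-0.07244654 -0.0828224   0.097     ] [-0.06803055  0.08303088  0.097     ]
```

```bash
cat > plan.py <<'E'
import numpy as np
s,h,z0=.062,.003,.036
def tcp(lx,lz,th):  # lower-corner (-x end underside) -> tcp
    t=np.array([np.cos(th),np.sin(th)]);n=np.array([-np.sin(th),np.cos(th)])
    return np.array([lx,lz])+(.12+s)*t+h*n
obs={"panN":(-.2,-.07,.089,.097),"panF":(.07,.2,.089,.097),"floor":(-.2,.2,-.05,.008),"board":(-.055,.055,-.05,.033),"wallN":(-.3,-.195,-.05,.097),"wallF":(.195,.3,-.05,.097),"knN":(-.2,-.113,.09,.109),"knF":(.113,.2,.09,.109)}
def clear(lx,lz,th):
    t=np.array([np.cos(th),np.sin(th)]);n=np.array([-np.sin(th),np.cos(th)]);o=np.array([lx,lz])
    def box(o,a0,a1,b0,b1):
        A,B=np.meshgrid(np.linspace(a0,a1,120),np.linspace(b0,b1,12));return o+A.ravel()[:,None]*t+B.ravel()[:,None]*n
    T=tcp(lx,lz,th); out={}
    for nm,P in(("rail",box(o,0,.24,0,.024)),("body",box(T,-.043,.043,.073,.16)),("fing",box(T,-.013,.013,0,.073))):
        out[nm]=min((np.hypot(np.maximum(0,np.maximum(x0-P[:,0],P[:,0]-x1)),np.maximum(0,np.maximum(z0-P[:,1],P[:,1]-z1))).min()*1000,k) for k,(x0,x1,z0,z1) in obs.items())
    return out
if __name__=="__main__":
    st=[(-.1695,.033,0),(-.1695,.041,0),(-.176,.041,0),(-.1835,.041,0)]
    for k in range(1,9): u=k/8; st.append((-.1835+.0055*u,.041-.024*u,np.radians(23.5*u)))
    th=np.radians(23.5)
    for L in np.arange(.02,.141,.02): st.append((-.178+L*np.cos(th),.017+L*np.sin(th),th))
    for l in st:
        T=tcp(*l);c=clear(*l)
        print("dx %.1f dy %.1f th %.0f"%((T[0]-(.0725-.058))*100-0,-(T[1]-z0)*100,np.degrees(l[2])),T.round(3),{k:(round(float(v[0]),1),v[1]) for k,v in c.items()})
E
python3 plan.py
python3 - <<'E'
from h import *; from workcell import arm
o=arm.get_obs(); print(go(o,cw(.0125,.0025,.036),Rt(.143)))
E
```

```text
dx -0.2 dy -0.0 th 0 [0.012 0.036] {'rail': (0.0, 'board'), 'body': (18.8, 'panF'), 'fing': (3.0, 'board')}
dx -0.2 dy -0.8 th 0 [0.012 0.044] {'rail': (8.0, 'board'), 'body': (24.7, 'panF'), 'fing': (11.0, 'board')}
dx -0.8 dy -0.8 th 0 [0.006 0.044] {'rail': (8.0, 'board'), 'body': (29.0, 'panF'), 'fing': (11.0, 'board')}
dx -1.6 dy -0.8 th 0 [-0.002  0.044] {'rail': (8.0, 'board'), 'body': (32.4, 'panN'), 'fing': (11.0, 'board')}
dx -1.6 dy -1.4 th 3 [-0.001  0.05 ] {'rail': (11.0, 'wallN'), 'body': (32.6, 'panN'), 'fing': (16.7, 'board')}
dx -1.6 dy -2.1 th 6 [-0.001  0.057] {'rail': (10.4, 'wallN'), 'body': (33.3, 'panN'), 'fing': (22.3, 'board')}
dx -1.7 dy -2.7 th 9 [-0.002  0.063] {'rail': (9.9, 'wallN'), 'body': (34.5, 'panN'), 'fing': (27.9, 'board')}
dx -1.8 dy -3.3 th 12 [-0.003  0.069] {'rail': (9.4, 'wallN'), 'body': (36.1, 'panN'), 'fing': (33.4, 'board')}
dx -1.9 dy -3.9 th 15 [-0.005  0.075] {'rail': (8.9, 'wallN'), 'body': (38.1, 'panN'), 'fing': (38.8, 'board')}
dx -2.1 dy -4.5 th 18 [-0.007  0.081] {'rail': (5.8, 'panN'), 'body': (40.5, 'panN'), 'fing': (42.4, 'pa
[... 338 characters left out ...]
.0 dy -7.2 th 24 [0.024 0.108] {'rail': (0.0, 'panN'), 'body': (66.3, 'panN'), 'fing': (37.5, 'panF')}
dx 2.8 dy -8.0 th 24 [0.043 0.116] {'rail': (0.0, 'panN'), 'body': (82.0, 'panN'), 'fing': (28.9, 'panF')}
dx 4.7 dy -8.8 th 24 [0.061 0.124] {'rail': (0.0, 'panN'), 'body': (99.2, 'panN'), 'fing': (28.5, 'panF')}
dx 6.5 dy -9.6 th 24 [0.079 0.132] {'rail': (0.0, 'panN'), 'body': (101.5, 'panF'), 'fing': (30.1, 'panF')}
dx 8.3 dy -10.4 th 24 [0.098 0.14 ] {'rail': (0.0, 'panN'), 'body': (101.5, 'panF'), 'fing': (34.7, 'knF')}
dx 10.2 dy -11.2 th 24 [0.116 0.148] {'rail': (10.8, 'panN'), 'body': (103.4, 'panF'), 'fing': (35.1, 'knF')}
(array([ 0.91, 13.31,  0.11]), array([ 0.1, -0. ,  0.3]))
```

```bash
cat > plan2.py <<'E'
from plan import *
st=[(-.1695,.033,0),(-.1695,.041,0),(-.176,.041,0),(-.182,.041,0)]
def mid(p):
    th=min(np.arcsin(.0653/p),np.radians(27)); return (-p*np.cos(th)+.012*np.sin(th),.093-p*np.sin(th)-.012*np.cos(th),th)
e=mid(.19)
for k in range(1,7):
    u=k/6; st.append(tuple(np.array(st[3])*(1-u)+np.array(e)*u))
for p in np.arange(.18,-.001,-.015): st.append(mid(p))
for l in st:
    T=tcp(*l);c=clear(*l)
    print("dx %.1f dy %.1f th %.1f"%((T[0]-.0125)*100,-(T[1]-z0)*100,np.degrees(l[2])),T.round(3),np.round(l[:2],3),{k:(round(float(v[0]),1),v[1]) for k,v in c.items()})
E
python3 plan2.py
```

```text
dx -0.0 dy -0.0 th 0.0 [0.012 0.036] [-0.17   0.033] {'rail': (0.0, 'board'), 'body': (18.8, 'panF'), 'fing': (3.0, 'board')}
dx -0.0 dy -0.8 th 0.0 [0.012 0.044] [-0.17   0.041] {'rail': (8.0, 'board'), 'body': (24.7, 'panF'), 'fing': (11.0, 'board')}
dx -0.6 dy -0.8 th 0.0 [0.006 0.044] [-0.176  0.041] {'rail': (8.0, 'board'), 'body': (29.0, 'panF'), 'fing': (11.0, 'board')}
dx -1.2 dy -0.8 th 0.0 [0.    0.044] [-0.182  0.041] {'rail': (8.0, 'board'), 'body': (33.6, 'panF'), 'fing': (11.0, 'board')}
dx -1.2 dy -1.5 th 3.4 [0.001 0.051] [-0.181  0.037] {'rail': (11.2, 'board'), 'body': (33.6, 'panN'), 'fing': (16.8, 'board')}
dx -1.2 dy -2.1 th 6.7 [0.001 0.057] [-0.179  0.033] {'rail': (12.8, 'wallN'), 'body': (33.9, 'panN'), 'fing': (22.5, 'board')}
dx -1.2 dy -2.7 th 10.1 [0.001 0.063] [-0.178  0.029] {'rail': (12.7, 'wallN'), 'body': (34.5, 'panN'), 'fing': (28.2, 'board')}
dx -1.3 dy -3.4 th 13.4 [-0.001  0.07 ] [-0.177  0.025] {'rail': (12.6, 'wallN'), 'body': (35.4, 'panN'), 'fing': (33.7, 'board')}
dx -1.5 dy -4.0 th 16.8 [-0.002  0.076] [-0.176  0.021] {'rail': (11.1, 'panN
[... 1229 characters left out ...]
n] {'rail': (nan, 'panN'), 'body': (nan, 'panN'), 'fing': (nan, 'panN')}
dx nan dy nan th nan [nan nan] [nan nan] {'rail': (nan, 'panN'), 'body': (nan, 'panN'), 'fing': (nan, 'panN')}
dx nan dy nan th nan [nan nan] [nan nan] {'rail': (nan, 'panN'), 'body': (nan, 'panN'), 'fing': (nan, 'panN')}
dx nan dy nan th nan [nan nan] [nan nan] {'rail': (nan, 'panN'), 'body': (nan, 'panN'), 'fing': (nan, 'panN')}
dx nan dy nan th nan [nan nan] [nan nan] {'rail': (nan, 'panN'), 'body': (nan, 'panN'), 'fing': (nan, 'panN')}plan2.py:4: RuntimeWarning: invalid value encountered in arcsin
  th=min(np.arcsin(.0653/p),np.radians(27)); return (-p*np.cos(th)+.012*np.sin(th),.093-p*np.sin(th)-.012*np.cos(th),th)
```

Emit:
carry_out(rows=[[4,[0.9,4,0.1],[0,0,0]],[4,[0.9,8,0.1],[0,0,0]],[4,[0.9,11,0.1],[0,0,0]],[4,[0.9,12.5,0.1],[0,0,0]],[4,[0.9,13.2,0.1],[0,0,0]],[4,[0.9,13.3,0.1],[0,0,0]],[2,[0.9,13.3,0.1],[0,0,0]],[0.5,[0.9,13.3,0.1],[0,0,0]],[0.5,[0.9,13.3,0.1],[0,0,0]],[0.5,[0.9,13.3,0.1],[0,0,0]],[0.5,[0.9,13.3,0.1],[0,0,0]],[0.5,[0.9,13.3,0.1],[0,0,0]]])

```text
time_s: 6.77
ee_pos: [0.5767, -0.0433, 0.0335]
ee_rot: [0.705, -0.705, -0.05, 0.05]
force: [-0.5, -0.0, 2.5]
grip_width: 0.0136
```

```bash
python3 look.py 4 wrist
python3 - <<'E'
from h import *; from workcell import arm
o=arm.get_obs(); print(go(o,cw(.0125,.0025,.036),Rt(.143)))
E
```

```text
6.8167 [ 0.5767 -0.0434  0.0335] case [0.0097 0.0033 0.0335] F [-0.08  0.59  3.18] [-0.03  0.07 -0.03] 0.013455315885599891
(array([ 0.28, -0.25, -0.08]), array([-0., -0.,  0.]))
```

Emit:
carry_out(rows=[[0.5,[0,-0.4,0],[0,0,0]],[0.5,[0,-0.8,0],[0,0,0]],[0.5,[-0.3,-0.8,0],[0,0,0]],[0.5,[-0.6,-0.8,0],[0,0,0]],[0.5,[-0.9,-0.8,0],[0,0,0]],[0.5,[-1.2,-0.8,0],[0,0,0]],[0.5,[-1.2,-0.8,0],[0,0,0]],[0.5,[-1.2,-1.1,0],[0,0,-1.7]],[0.5,[-1.2,-1.5,0],[0,0,-3.4]],[0.5,[-1.2,-1.8,0],[0,0,-5]],[0.5,[-1.2,-2.1,0],[0,0,-6.7]],[0.5,[-1.2,-2.1,0],[0,0,-6.7]]])

```text
time_s: 7.82
ee_pos: [0.5636, -0.045, 0.0546]
ee_rot: [0.707, -0.701, -0.091, 0.009]
force: [0.4, -0.3, -2.3]
grip_width: 0.0134
```

```bash
python3 look.py 5 side wrist
python3 - <<'E'
from h import *; from workcell import arm
o=arm.get_obs(); R0=Rt(.143); print((R0.inv()*q2R(o["ee_rot"])).as_rotvec(degrees=True))
E
```

```text
7.9167 [ 0.5642 -0.045   0.0544] case [-0.0028  0.0034  0.0544] F [ 0.08 -0.28 -2.32] [ 0.02 -0.04  0.02] 0.013046930594516979
[ 5.24075514e-03  5.55588926e-02 -6.65931134e+00]
```

View pics/side5.png

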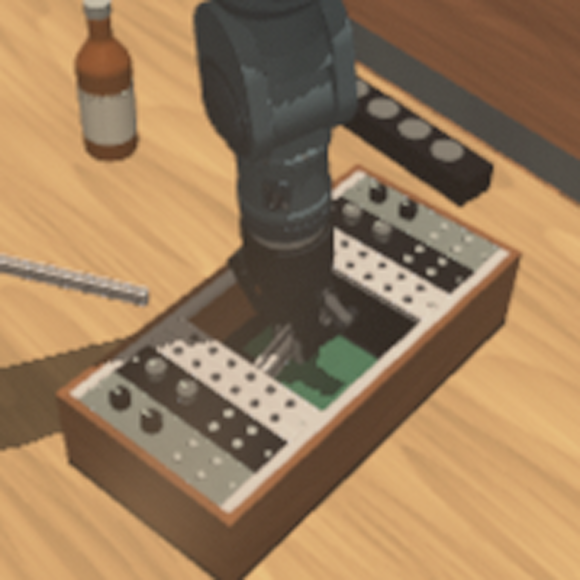

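View pics/wrist5.png

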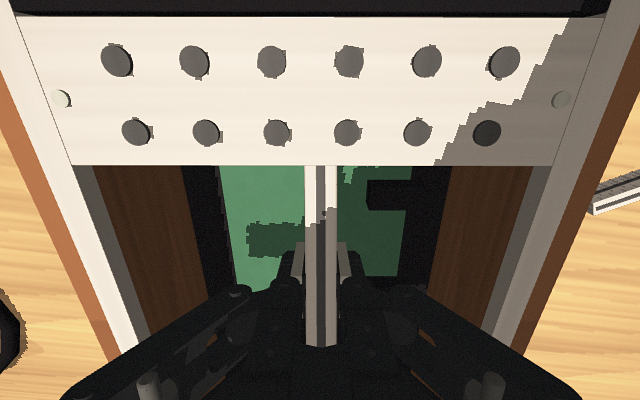

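```bash
sed -i 's/^s,h,z0=.*/s,h,z0=.0592,.0005,.0335/' plan.py; sed -i 's/-.001,-.015/.025,-.01/' plan2.py
cat > rows.py <<'E'
import io,contextlib
with contextlib.redirect_stdout(io.StringIO()):
    from plan2 import *
from h import *; from workcell import arm
o=arm.get_obs(); print(o["time_s"],wc(o["ee_pos"]),o["force"])
for i,l in enumerate(st[5:]):
    T=tcp(*l); a,b=go(o,cw(T[0],.0035,T[1]),Rt(.143,l[2])); c=clear(*l)
    print(i+5,a,b,np.degrees(l[2]).round(1),{k:(round(float(v[0]),1),v[1]) for k,v in c.items()})
E
python3 rows.py
```

```text
7.9167 [-0.00284928  0.00340435  0.05436285] [ 0.08322777 -0.28098682 -2.3179    ]
5 [0.13 0.03 0.01] [-0.  -0.1 -0. ] 6.7 {'rail': (12.8, 'wallN'), 'body': (30.1, 'panN'), 'fing': (19.7, 'board')}
6 [ 0.18 -0.6   0.01] [-0.  -0.1 -3.4] 10.1 {'rail': (12.7, 'wallN'), 'body': (30.8, 'panN'), 'fing': (25.2, 'board')}
7 [ 0.16 -1.22  0.01] [ 0.  -0.1 -6.7] 13.4 {'rail': (12.6, 'wallN'), 'body': (31.9, 'panN'), 'fing': (30.6, 'board')}
8 [ 0.08 -1.83  0.01] [  0.   -0.1 -10.1] 16.8 {'rail': (11.1, 'panN'), 'body': (33.4, 'panN'), 'fing': (35.9, 'board')}
9 [-0.05 -2.44  0.01] [  0.   -0.1 -13.4] 20.1 {'rail': (8.3, 'panN'), 'body': (35.3, 'panN'), 'fing': (40.6, 'panN')}
10 [ 0.94 -2.67  0.01] [  0.   -0.1 -14.6] 21.3 {'rail': (8.5, 'floor'), 'body': (38.0, 'panN'), 'fing': (44.3, 'board')}
11 [ 1.93 -2.95  0.01] [  0.   -0.1 -15.9] 22.6 {'rail': (8.6, 'floor'), 'body': (42.6, 'panN'), 'fing': (45.1, 'panF')}
12 [ 2.91 -3.28  0.01] [  0.   -0.1 -17.4] 24.1 {'rail': (8.7, 'floor'), 'body': (48.3, 'panN'), 'fing': (35.9, 'panF')}
13 [ 3.87 -3.68  0.01] [  0.   -0.1 -19.1] 25.8 {'rail': (8.
[... 1169 characters left out ...]
in(th),.093-p*np.sin(th)-.012*np.cos(th),th)
Traceback (most recent call last):
  File "rows.py", line 7, in <module>
    T=tcp(*l); a,b=go(o,cw(T[0],.0035,T[1]),Rt(.143,l[2])); c=clear(*l)
                                            ~~^^^^^^^^^^^
  File "h.py", line 16, in Rt
    return R.from_rotvec(-tilt*np.array([-np.sin(yaw),np.cos(yaw),0]))*b
           ~~~~~~~~~~~~~~~~~~~~~~~~~~~~~~~~~~~~~~~~~~~~~~~~~~~~~~~~~~~^~
  File "scipy/spatial/transform/_rotation.pyx", line 2692, in scipy.spatial.transform._rotation.Rotation.__mul__
  File "scipy/spatial/transform/_rotation.pyx", line 870, in scipy.spatial.transform._rotation.Rotation.__init__
ValueError: Found zero norm quaternions in `quat`.
```

Emit:
carry_out(rows=[[0.5,[0.1,-0.3,0],[0,0,-1.7]],[0.5,[0.2,-0.6,0],[0,0,-3.4]],[0.5,[0.2,-0.9,0],[0,0,-5]],[0.5,[0.2,-1.2,0],[0,0,-6.7]],[0.5,[0.1,-1.5,0],[0,0,-8.4]],[0.5,[0.1,-1.8,0],[0,0,-10.1]],[0.5,[0,-2.1,0],[0,0,-11.7]],[0.5,[0,-2.4,0],[0,0,-13.4]],[0.5,[0,-2.4,0],[0,0,-13.4]],[0.5,[0,-2.4,0],[0,0,-13.4]]])

```text
time_s: 8.75
ee_pos: [0.5617, -0.0456, 0.0782]
ee_rot: [0.703, -0.686, -0.172, -0.073]
force: [-0.8, -0.7, 0.1]
grip_width: 0.0136
```

```bash
python3 look.py 6 side wrist; python3 rows.py 2>/dev/null
```

```text
8.85 [ 0.5618 -0.0455  0.0779] case [-0.0053  0.0033  0.0779] F [-1.34 -0.31  1.24] [-0.17  0.89  0.02] 0.013743342950185698
8.85 [-0.00525646  0.00327486  0.07791061] [-1.34190912 -0.31447447  1.24045105]
5 [-0.46  2.35  0.02] [ 0.  -0.  13.3] 6.7 {'rail': (12.8, 'wallN'), 'body': (30.1, 'panN'), 'fing': (19.7, 'board')}
6 [-0.27  1.76  0.02] [ 0. -0. 10.] 10.1 {'rail': (12.7, 'wallN'), 'body': (30.8, 'panN'), 'fing': (25.2, 'board')}
7 [-0.14  1.15  0.02] [ 0.  -0.   6.6] 13.4 {'rail': (12.6, 'wallN'), 'body': (31.9, 'panN'), 'fing': (30.6, 'board')}
8 [-0.07  0.53  0.02] [ 0.  -0.   3.3] 16.8 {'rail': (11.1, 'panN'), 'body': (33.4, 'panN'), 'fing': (35.9, 'board')}
9 [-0.07 -0.09  0.02] [ 0.  -0.  -0.1] 20.1 {'rail': (8.3, 'panN'), 'body': (35.3, 'panN'), 'fing': (40.6, 'panN')}
10 [ 0.96 -0.09  0.02] [ 0.  -0.  -1.3] 21.3 {'rail': (8.5, 'floor'), 'body': (38.0, 'panN'), 'fing': (44.3, 'board')}
11 [ 1.98 -0.13  0.02] [ 0.  -0.  -2.6] 22.6 {'rail': (8.6, 'floor'), 'body': (42.6, 'panN'), 'fing': (45.1, 'panF')}
12 [ 3.01 -0.23  0.02] [ 0.  -0.  -4.1] 24.1 {'rail': (8.7, 'floor'), 
[... 386 characters left out ...]
8, 'panF')}
16 [ 7.03 -0.82  0.03] [ 0. -0. -7.] 27.0 {'rail': (16.2, 'panN'), 'body': (81.1, 'panN'), 'fing': (16.7, 'panF')}
17 [ 8.02 -0.94  0.03] [ 0. -0. -7.] 27.0 {'rail': (16.2, 'panN'), 'body': (89.7, 'panF'), 'fing': (16.7, 'panF')}
18 [ 9.01 -1.06  0.03] [ 0. -0. -7.] 27.0 {'rail': (16.2, 'panN'), 'body': (89.7, 'panF'), 'fing': (16.8, 'panF')}
19 [10.   -1.18  0.03] [ 0. -0. -7.] 27.0 {'rail': (16.2, 'panN'), 'body': (89.7, 'panF'), 'fing': (20.3, 'panF')}
20 [11.   -1.3   0.03] [ 0. -0. -7.] 27.0 {'rail': (16.2, 'panN'), 'body': (89.7, 'panF'), 'fing': (24.9, 'panF')}
21 [11.99 -1.43  0.03] [ 0. -0. -7.] 27.0 {'rail': (16.2, 'panN'), 'body': (89.7, 'panF'), 'fing': (25.5, 'knF')}
```

View pics/side6.png

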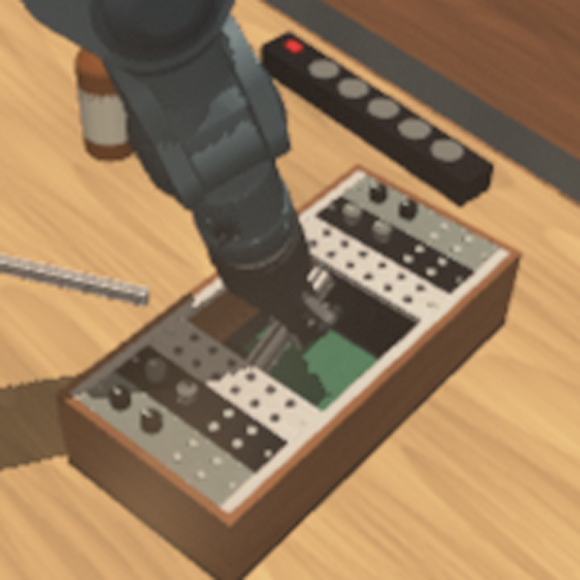

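View pics/wrist6.png

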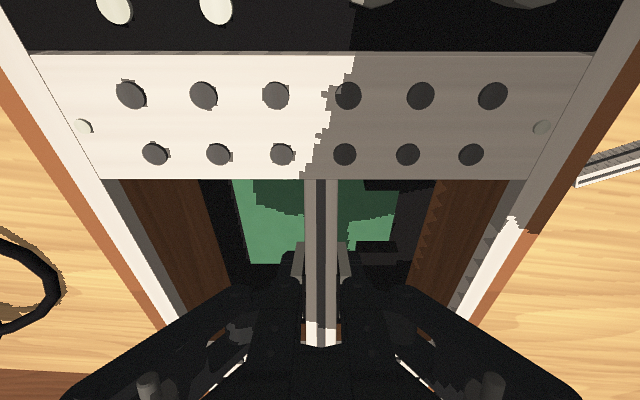

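Run:
```python
from h import *; import pickle,cv2
f=pickle.load(open("side.pkl","rb"))
for d in (20,23,26):
    th=np.radians(d); t=np.array([np.cos(th),np.sin(th)]);n=np.array([-np.sin(th),np.cos(th)])
    th0=np.radians(20); n0=np.array([-np.sin(th0),np.cos(th0)])
    gp=np.array([-.0053,.0779])+.0115*n0   # rail mid line at grip
    for nm,a,b in(("endtop",.0608,.012),("endbot",.0608,-.012),("edgeN",-.0,.012)):
        q=gp+a*t+b*n; print(d,nm,q.round(3),np.round(proj(f,cw(q[0],.0035,q[1])),1))
b=f["image"][165:220,300:375,::-1]
cv2.imwrite("pics/s6h.png",cv2.resize((255*(b/255.)**.5).astype(np.uint8),None,fx=10,fy=10,interpolation=2))
```

```text
20 endtop [0.044 0.121] [339.4 178.4]
20 endbot [0.052 0.098] [340.9 182.9]
20 edgeN [-0.013  0.1  ] [324.9 195.9]
23 endtop [0.042 0.124] [339.1 178. ]
23 endbot [0.051 0.101] [340.8 182.2]
23 edgeN [-0.014  0.1  ] [324.7 196.1]
26 endtop [0.04  0.126] [338.7 177.6]
26 endbot [0.051 0.105] [340.7 181.4]
26 edgeN [-0.014  0.099] [324.6 196.3]
```

View pics/s6h.png

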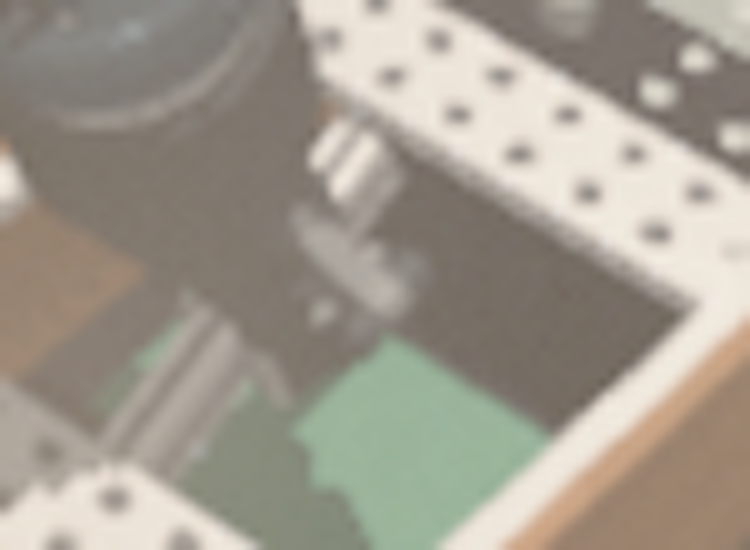

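Run:
```python
from h import *; import pickle
f=pickle.load(open("side.pkl","rb"))
print("bias: pred",np.round(proj(f,cw(.0705,.003,.057)),1),"obs",395.5/9-.5+300,222.5/9-.5+165)
# intersect ray w/ plane Y=.0035 : endtop centre, lower end bottom
Rc=np.array([-np.sin(YC),np.cos(YC),0]); p0=cw(0,.0035,0)
for nm,x,y in(("endtop",358,134),("endbot-ish right corner",375,215),("rail top at near panel edge",140,440),("rail top near finger",205,345)):
    for bx in (0,1.5):
        c,d=ray(f,(x+.5)/10-.5+300+bx,(y+.5)/10-.5+165); k=(Rc@(p0-c))/(Rc@d); print(nm,bx,wc(c+k*d).round(4))
```

```text
bias: pred [344.4 190.1] obs 343.44444444444446 189.22222222222223
endtop 0 [0.0259 0.0035 0.1352]
endtop 1.5 [0.0323 0.0035 0.1306]
endbot-ish right corner 0 [0.0359 0.0035 0.0986]
endbot-ish right corner 1.5 [0.0426 0.0035 0.0936]
rail top at near panel edge 0 [-0.0569  0.0035  0.0883]
rail top at near panel edge 1.5 [-0.0511  0.0035  0.0834]
rail top near finger 0 [-0.0324  0.0035  0.1037]
rail top near finger 1.5 [-0.0264  0.0035  0.0988]
```

The rail has rotated a few degrees in the grip: about 23° or more against a 20° tool tilt. Its lower end just brushes the floor, with Fz changed by about 3 N. From here I'll draw it out along its own axis, with a little lift and no further tilt.

Emit:
carry_out(rows=[[0.5,[0.2,-0.2,0],[0,0,0]],[0.5,[0.5,-0.3,0],[0,0,0]],[0.5,[0.9,-0.3,0],[0,0,0]],[0.5,[1.3,-0.4,0],[0,0,0]],[0.5,[1.8,-0.4,0],[0,0,0]],[0.5,[2.3,-0.4,0],[0,0,0]],[0.5,[2.8,-0.5,0],[0,0,0]],[0.5,[3,-0.5,0],[0,0,0]],[0.5,[3,-0.5,0],[0,0,0]]])

```text
time_s: 9.6
ee_pos: [0.5892, -0.0417, 0.0938]
ee_rot: [0.703, -0.686, -0.173, -0.074]
force: [0.3, -0.7, -1.2]
grip_width: 0.0131
```

```bash
python3 look.py 7 side wrist
python3 - <<'E'
import pickle,cv2,numpy as np
f=pickle.load(open("side.pkl","rb"));b=f["image"][155:220,290:380,::-1]
cv2.imwrite("pics/s7h.png",cv2.resize((255*(b/255.)**.5).astype(np.uint8),None,fx=8,fy=8,interpolation=2))
E
```

```text
9.7 [ 0.588  -0.0416  0.0931] case [0.0212 0.0034 0.0931] F [ 0.08  0.6  -1.51] [0.01 0.28 0.  ] 0.01332406231711761
```

View pics/s7h.png

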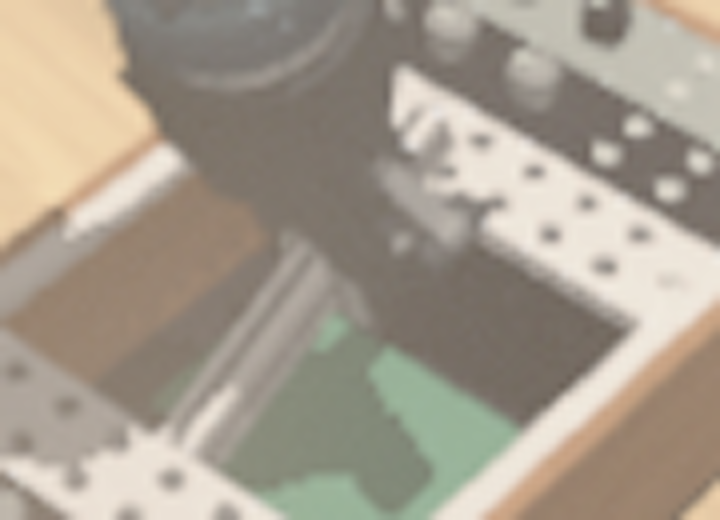

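View pics/wrist7.png

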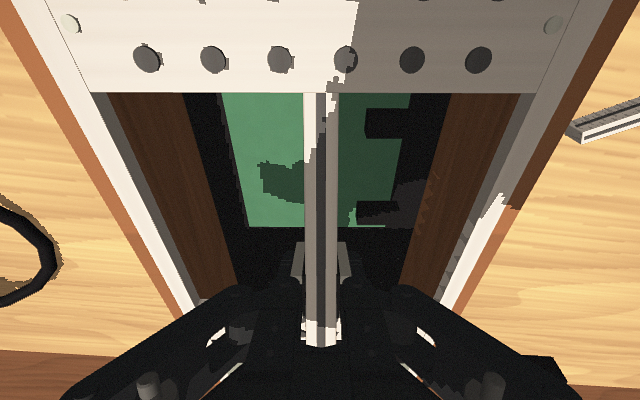

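```bash
cat > ang.py <<'E'
from h import *; import pickle,sys
f=pickle.load(open("side.pkl","rb"))
Rc=np.array([-np.sin(YC),np.cos(YC),0]); p0=cw(0,.0035,0)
def pt(x,y,s,off):
    c,d=ray(f,(x+.5)/s-.5+off[0]+1,(y+.5)/s-.5+off[1]+.9); k=(Rc@(p0-c))/(Rc@d); return wc(c+k*d)
E
python3 - <<'E'
from ang import *
P=[pt(*q,8,(290,155)) for q in((187,428),(300,258),(435,125))]
for p in P: print(p.round(4))
for a,b in((0,1),(0,2)): print(np.degrees(np.arctan2(P[b][2]-P[a][2],P[b][0]-P[a][0])))
E
```

```text
[-0.0554  0.0035  0.0855]
[-0.002   0.0035  0.1212]
[0.0655 0.0035 0.1313]
33.82850968268776
20.765094719402835
```

Emit:
carry_out(rows=[[0.5,[0.5,0,0],[0,0,0]],[0.5,[1.2,0,0],[0,0,0]],[0.5,[2,-0.1,0],[0,0,0]],[0.5,[2.8,-0.1,0],[0,0,0]],[0.5,[3.6,-0.1,0],[0,0,0]],[0.5,[4.4,-0.2,0],[0,0,0]],[0.5,[5.2,-0.2,0],[0,0,0]],[0.5,[6,-0.2,0],[0,0,0]],[0.5,[6.8,-0.2,0],[0,0,0]],[0.5,[7.5,-0.3,0],[0,0,0]],[0.5,[8,-0.3,0],[0,0,0]],[0.5,[8,-0.3,0],[0,0,0]]])

```text
time_s: 10.7
ee_pos: [0.663, -0.0312, 0.1244]
ee_rot: [0.703, -0.686, -0.173, -0.074]
force: [0.5, -0.2, -1.7]
grip_width: 0.0134
```

```bash
python3 look.py 8 side wrist
python3 - <<'E'
import pickle,cv2,numpy as np
f=pickle.load(open("side.pkl","rb"));b=f["image"][125:220,280:390,::-1]
cv2.imwrite("pics/s8h.png",cv2.resize((255*(b/255.)**.5).astype(np.uint8),None,fx=6,fy=6,interpolation=2))
E
```

```text
10.8 [ 0.6613 -0.0311  0.1233] case [0.0953 0.0033 0.1233] F [ 0.01  0.13 -0.83] [-0.01  0.3  -0.04] 0.013311090762279633
```

View pics/s8h.png

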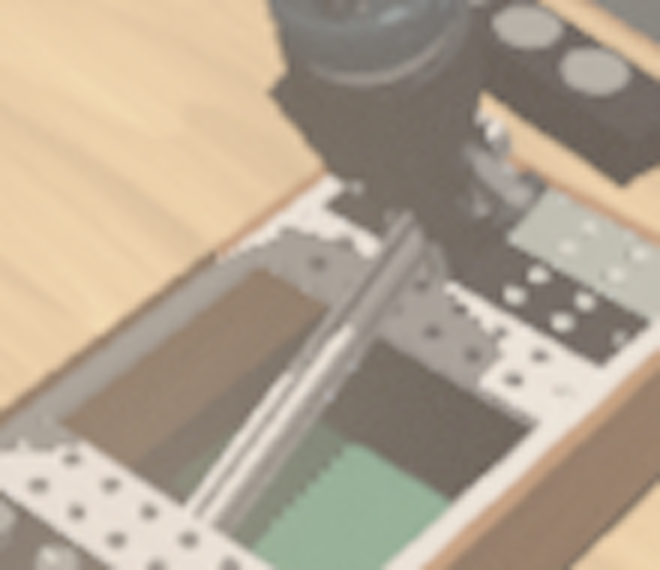

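View pics/wrist8.png

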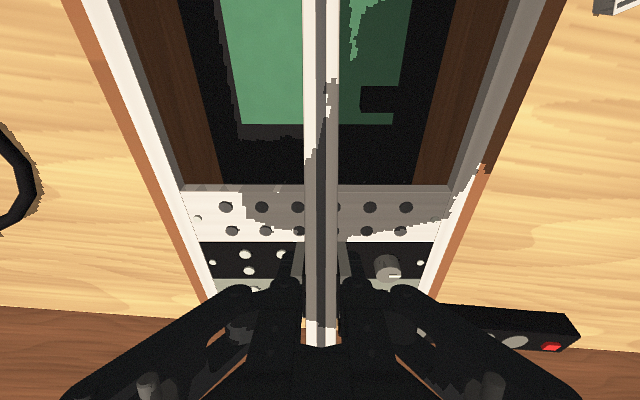

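Run:
```python
from ang import *
P=[pt(*q,6,(280,125)) for q in((205,505),(345,325),(402,235))]
for p in P: print(p.round(4))
for a,b in((0,1),(0,2)): print(np.degrees(np.arctan2(P[b][2]-P[a][2],P[b][0]-P[a][0])))
```

```text
[-0.0522  0.0035  0.0801]
[0.0383 0.0035 0.1202]
[0.0747 0.0035 0.1475]
23.916587916562396
27.973882594421948
```

Emit:
carry_out(rows=[[0.5,[0.6,0,0],[0,0,0]],[0.5,[1.3,-0.1,0],[0,0,0]],[0.5,[2,-0.2,0],[0,0,0]],[0.5,[2.5,-0.3,0],[0,0,0]],[0.5,[2.7,-0.4,0],[0,0,0]],[0.5,[2.7,-0.4,0],[0,0,0]],[0.5,[2.8,-0.7,0],[0,0,0]],[0.5,[3,-1.2,0],[0,0,0]]])

```text
time_s: 11.47
ee_pos: [0.6841, -0.0276, 0.1442]
ee_rot: [0.704, -0.686, -0.172, -0.073]
force: [-0.2, 0.4, -1.9]
grip_width: 0.0134
```

```bash
python3 look.py 9 side
python3 - <<'E'
import pickle,cv2,numpy as np
f=pickle.load(open("side.pkl","rb"));b=f["image"][115:220,280:390,::-1]
cv2.imwrite("pics/s9h.png",cv2.resize((255*(b/255.)**.5).astype(np.uint8),None,fx=5.5,fy=5.5,interpolation=2))
E
```

```text
11.5167 [ 0.6853 -0.0278  0.1462] case [0.1194 0.0032 0.1462] F [ 1.27 -0.19  0.31] [-0.03  0.27 -0.02] 0.013367829423211944
```

View pics/s9h.png

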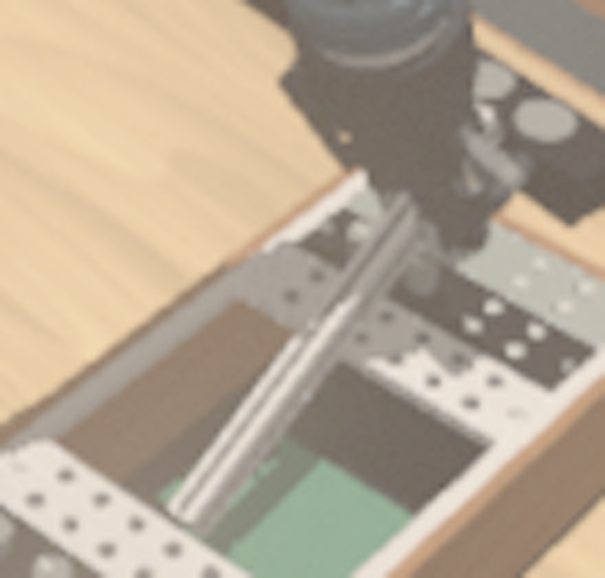

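Run:
```python
from ang import *
for th in (22,24,28):
  t=np.radians(th); m=np.array([.1155,.157])-.179*np.array([np.cos(t),np.sin(t)])
  for b in(.012,-.012):
    q=m+b*np.array([-np.sin(t),np.cos(t)]); u,v=proj(f,cw(q[0],.0033,q[1])); print(th,b,q.round(3),(u-1-280)*5.5,(v-.9-115)*5.5)
u,v=proj(f,cw(-.07,.0033,.097)); print((u-1-280)*5.5,(v-.9-115)*5.5)
```

```text
22 0.012 [-0.055  0.101] 182.49396321666066 488.7184585977358
22 -0.012 [-0.046  0.079] 194.7645052807948 510.1493611686933
24 0.012 [-0.053  0.095] 185.32225051758982 494.91087639295233
24 -0.012 [-0.043  0.073] 198.5700469453589 514.70523376133
28 0.012 [-0.048  0.084] 191.77120493934237 506.01666037262083
28 -0.012 [-0.037  0.062] 206.8733002959053 522.5415026659265
160.37711073850755 513.2918078100837
```

The lower end is now inside the gap, about 1.5–2 cm clear of the near panel's edge. I'll lift straight up.

Emit:
carry_out(rows=[[0.5,[0.2,-0.6,0],[0,0,0]],[0.5,[0.5,-1.4,0],[0,0,0]],[0.5,[1,-2.6,0],[0,0,0]],[0.5,[1.4,-3.8,0],[0,0,0]],[0.5,[1.9,-5.2,0],[0,0,0]],[0.5,[2.4,-6.6,0],[0,0,0]],[0.5,[2.9,-8,0],[0,0,0]],[0.5,[3.4,-9.4,0],[0,0,0]],[0.5,[3.8,-10.4,0],[0,0,0]],[0.5,[4.1,-11.3,0],[0,0,0]],[0.5,[4.1,-11.3,0],[0,0,0]],[0.5,[4.1,-11.3,0],[0,0,0]]])

```text
time_s: 12.52
ee_pos: [0.6852, -0.0279, 0.2662]
ee_rot: [0.703, -0.686, -0.173, -0.074]
force: [-0.2, 1.1, -1.7]
grip_width: 0.0132
```

```bash
python3 look.py a side
python3 - <<'E'
from h import *; from workcell import arm
o=arm.get_obs(); print(o["joint_pos"].round(2)); print(go(o,cw(.05,.003,.26),Rt(.143,np.radians(-4))))
E
```

```text
12.5667 [ 0.6846 -0.0278  0.265 ] case [0.1188 0.0033 0.265 ] F [-0.32  0.36 -1.09] [-0.06  0.26  0.03] 0.013065978686854333
[-0.18  0.29 -0.02  0.92  0.11 -0.31]
(array([-6.64, -1.89, -0.03]), array([-0. , -0. , 24.1]))
```

View pics/sidea.png

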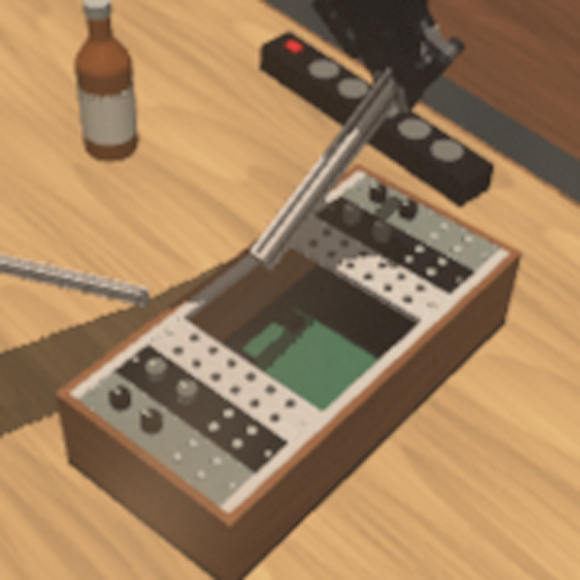

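The rail is out, with its lower end in free air above the gap. Next I'll level it and move it back a little.

Emit:
carry_out(rows=[[0.5,[-0.4,-0.1,0],[0,0,1.5]],[0.5,[-1,-0.3,0],[0,0,4]],[0.5,[-1.8,-0.5,0],[0,0,7]],[0.5,[-2.6,-0.7,0],[0,0,10]],[0.5,[-3.4,-1,0],[0,0,13]],[0.5,[-4.2,-1.2,0],[0,0,16]],[0.5,[-5,-1.4,0],[0,0,19]],[0.5,[-5.8,-1.7,0],[0,0,22]],[0.5,[-6.4,-1.8,0],[0,0,23.5]],[0.5,[-6.6,-1.9,0],[0,0,24]],[0.5,[-6.6,-1.9,0],[0,0,24]],[0.5,[-6.6,-1.9,0],[0,0,24]]])

```text
time_s: 13.57
ee_pos: [0.6171, -0.0375, 0.2598]
ee_rot: [-0.703, 0.707, 0.026, -0.074]
force: [0.4, -0.7, -1.7]
grip_width: 0.0134
```

```bash
python3 look.py b side wrist top
python3 - <<'E'
import pickle,cv2,numpy as np
f=pickle.load(open("side.pkl","rb"));b=f["image"][60:200,250:430,::-1]
cv2.imwrite("pics/sbh.png",cv2.resize(b,None,fx=4,fy=4,interpolation=2))
cv2.imwrite("pics/sbfull.png",f["image"][:,:,::-1])
E
```

```text
13.7167 [ 0.617  -0.0375  0.2606] case [0.0505 0.0033 0.2606] F [-0.1   0.27 -0.93] [-0.   -0.16 -0.05] 0.0132965985722301
```

View pics/sbh.png

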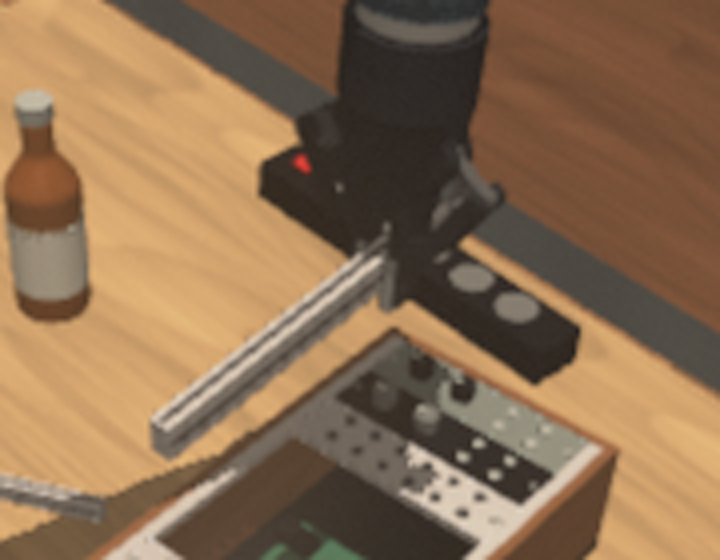

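View pics/wristb.png

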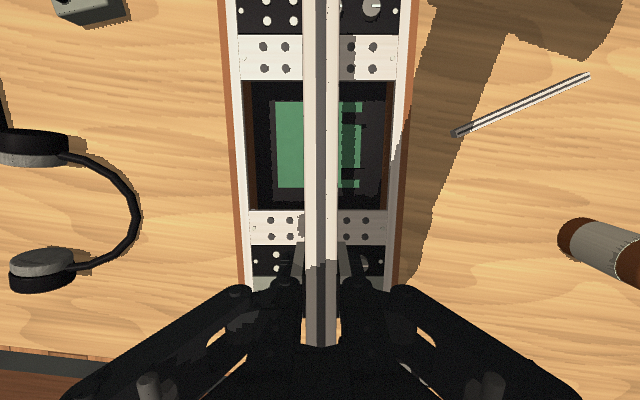

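View pics/sbfull.png

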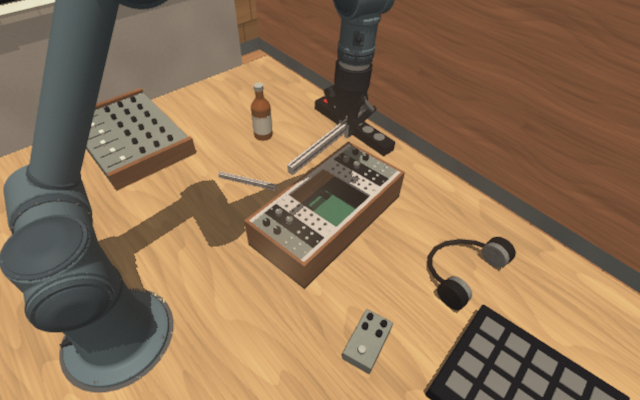

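View pics/topb.png

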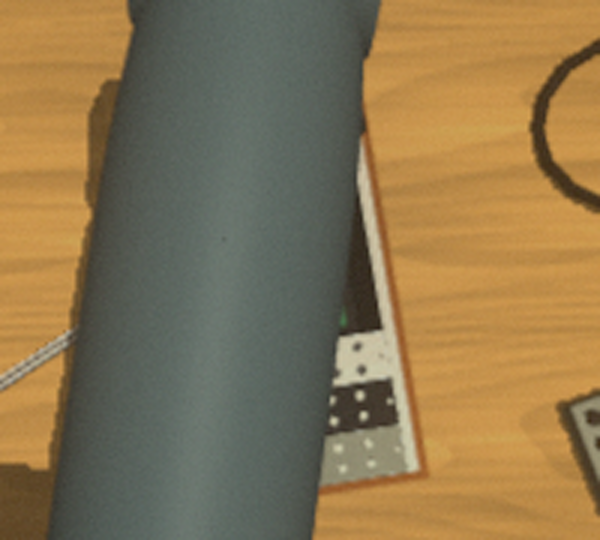

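Run:
```python
from ang import *
P=[pt(*q,4,(250,60)) for q in((165,425),(374,254))]
print(P[0].round(4),P[1].round(4),np.degrees(np.arctan2(P[1][2]-P[0][2],P[1][0]-P[0][0])))
for th in(-8,-4,0,4,8):
  t=np.radians(th); n=np.array([-np.sin(t),np.cos(t)]);g=np.array([.0505,.2606+.0115]); 
  for a in (-.179,0):
    q=g+a*np.array([np.cos(t),np.sin(t)])+.012*n; u,v=proj(f,cw(q[0],.0033,q[1])); print(th,a,(u-1-250)*4,(v-.9-60)*4)
```

```text
[-0.1279  0.0035  0.2788] [0.0449 0.0035 0.2917] 4.264563199474299
-8 -0.179 165.83044415539985 376.85943224264986
-8 0 379.71233357266146 257.98785950481084
-4 -0.179 163.63032121860397 397.334860848072
-4 0 378.8231443467198 258.52206408417237
0 -0.179 162.63812447855366 416.73831842848404
0 0 377.92155643860474 259.1430630987389
4 -0.179 162.8235605143234 434.9737087712706
4 0 377.01207054740235 259.8478722587655
8 -0.179 164.1478190916921 451.96046527203396
8 0 376.0992407026408 260.63306641999105
```

```bash
cat > lev.py <<'E'
from ang import *; import cv2,sys
from workcell import arm
im=f["image"]; hsv=cv2.cvtColor(im,cv2.COLOR_RGB2HSV)
roi=np.zeros(im.shape[:2],np.uint8)
poly=np.array([[284,160],[284,175],[297,178],[347,131],[347,118],[336,118]]); cv2.fillPoly(roi,[poly],255)
m=((hsv[...,1]<60)&(roi>0)).astype(np.uint8)
n,l,s,c=cv2.connectedComponentsWithStats(m); k=1+np.argmax(s[1:,4]); ys,xs=np.where(l==k)
print(s[k]); d=cv2.fitLine(np.c_[xs,ys].astype(np.float32),cv2.DIST_HUBER,0,.01,.01).ravel(); print("obs slope",d[1]/d[0])
# upper-left boundary
b=np.array([[x,ys[xs==x].min()] for x in range(292,335) if (xs==x).any()],np.float32); e=cv2.fitLine(b,cv2.DIST_HUBER,0,.01,.01).ravel(); print("upper edge slope",e[1]/e[0])
b=np.array([[x,ys[xs==x].max()] for x in range(299,340) if (xs==x).any()],np.float32); e=cv2.fitLine(b,cv2.DIST_HUBER,0,.01,.01).ravel(); print("lower edge slope",e[1]/e[0])
T=wc(arm.get_obs()["ee_pos"])
for th in(-2,0,2,4,6,8):
  t=np.radians(th); n_=np.array([-np.sin(t),np.cos(t)]);g=np.array([T[0],T[2]+.0115]); r=[]
  for Y,b in((.007,.012),(-.007,-.012)):
    q=[proj(f,cw(*(lambda p:(p[0],T[1]+Y,p[1]))(g+a*np.array([np.cos(t),np.sin(t)])+b*n_))) for a in(-.16,-.02)]
    r.append((q[1][1]-q[0][1])/(q[1][0]-q[0][0]))
  print(th,np.round(r,3))
v=im[:,:,::-1].copy(); v[l==k]=(0,0,255); cv2.imwrite("pics/lev.png",cv2.resize(v[100:200,270:370],None,fx=5,fy=5,interpolation=0))
E
python3 lev.py
```

```text
[288 118  60  56 777]
obs slope -0.8249231
upper edge slope -0.7820399
lower edge slope -0.806466
-2 [-0.682 -0.712]
0 [-0.726 -0.755]
2 [-0.769 -0.796]
4 [-0.812 -0.838]
6 [-0.854 -0.88 ]
8 [-0.897 -0.921]
```

View pics/lev.png

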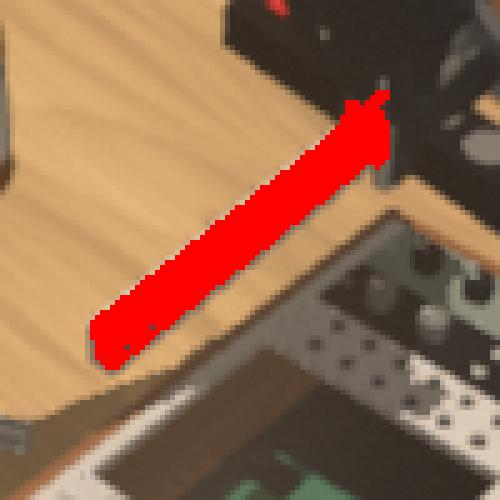

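Both rail edges in the side view give about +2.5° (the near end a little low), so I'll take that out.

Emit:
carry_out(rows=[[0.5,[0,0,0],[0,0,1]],[0.5,[0,0,0],[0,0,2]],[0.5,[0,0,0],[0,0,2.5]],[0.5,[0,0,0],[0,0,2.5]],[0.5,[0,0,0],[0,0,2.5]],[0.5,[0,0,0],[0,0,2.5]],[0.5,[0,0,0],[0,0,2.5]],[0.5,[0,0,0],[0,0,2.5]],[0.5,[0,0,0],[0,0,2.5]],[0.5,[0,0,0],[0,0,2.5]]])

```text
time_s: 14.55
ee_pos: [0.617, -0.0375, 0.2605]
ee_rot: [-0.701, 0.707, 0.011, -0.089]
force: [-0.3, -0.5, -1.6]
grip_width: 0.0132
```

```bash
python3 look.py c side wrist; python3 lev.py; python3 -c "
from workcell import arm; print(arm.get_obs()['joint_vel'].round(3))"
```

```text
14.65 [ 0.617  -0.0376  0.2605] case [0.0505 0.0033 0.2605] F [-0.4   0.8  -0.96] [ 0.04 -0.25  0.01] 0.013026704911979102
[288 118  60  53 766]
obs slope -0.77249926
upper edge slope -0.72752565
lower edge slope -0.75292337
-2 [-0.683 -0.713]
0 [-0.726 -0.755]
2 [-0.769 -0.797]
4 [-0.812 -0.838]
6 [-0.854 -0.88 ]
8 [-0.897 -0.921]
[ 0.     0.002  0.001 -0.001  0.001  0.   ]
```

View pics/sidec.png

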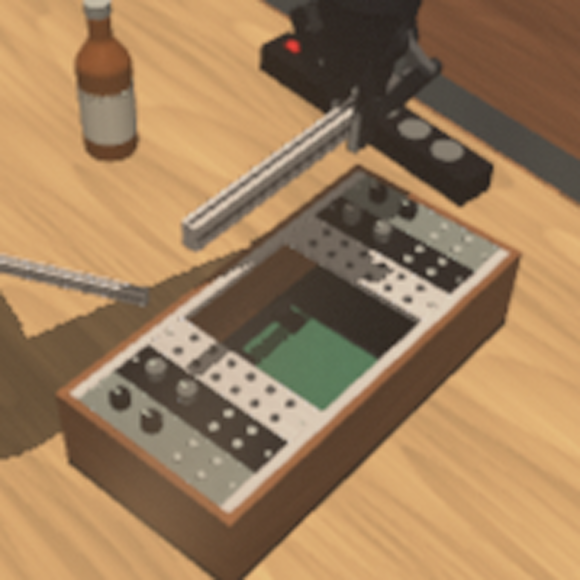

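```bash
python3 -c "
from workcell import workorder; print(workorder.close_job())"
```

```text
the job is handed in; nothing more can be done
None
```

The 240 mm rail is out of the case. The gripper is holding it level and still, and I handed the job in at about 14.7 s of the 38 s allowed.

**What I did:**
- I took hold of the rail through the gap, lifted it about 1 cm and slid its near end (the end toward the robot) back under the near panel.
- The gripper hid the far end, so I set the rail back on the board once, looked, and gripped it again nearer that end.
- I slid it the last 1.2 cm, tilted the far end up and drew the rail out along its own length. I then lifted it straight up and levelled it.

**Last checks:**
- **Level:** both rail edges in the side view are within about 0.1° of level.
- **Height:** the underside is about 26 cm above the table, roughly 16 cm above the top of the case.
- **Still and held:** joint speeds were about zero and the finger opening held at 13 mm.
- **Other items:** the bottle, pedal and headphones looked unmoved in the views I compared by eye; I did not measure them.

**What did not go to plan:**
- The rail turned in the grip by about 6.5° in all. During the tilt its lower end lightly touched the case floor; the force reading changed by only about 3 N.
- A first levelling guess of 4° left the rail about 2.5° off, which I then corrected.
- The side view read about 1 px off the wrist view. I allowed for this when working out rail positions; the final level check used edge slopes, which it hardly affects.

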